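Sandwich a terracotta roundel between plaster to dry flat

ROBOT

A 6-joint arm with a two-finger parallel gripper is mounted at the origin on the work surface. World frame = base frame: x ahead of the robot, y to its left, z up, the work surface at z = 0. Lengths are in m, angles in rad, forces in N, time in s.
With the tool pointing down it reaches from about 0.25 to 0.775 m from the base axis. Payload 4 kg.
Tool frame: the origin (TCP) lies at the centre of the arm's flange, where the gripper is bolted on; the fingertips stand 199 mm ahead of it and the grasp point (between the pads) lies 180 mm ahead of it (robot.tcp_to_tips is the distance from the TCP to the fingertips, in m); z points along the fingers, y is the line along which they close (so a half turn about z gives the same grasp; the last joint's range is limited). The gripper opens to 94 mm and grips with 3 to 60 N. Pads are 16 mm wide; open, the fingers measure 119 mm over their backs; the gripper's body (75 mm by 177 mm) begins 78 mm behind the grasp point.
Start: joints at [1.136, 0.087, 1.371, -0, 1.684, -0.103], TCP at [0.179, 0.52, 0.405] pointing down, gripper open.
Joint ranges: [-3.1, 3.1], [-0.76, 2.03], [0.27, 2.55], [-1.08, 4.22], [0.17, 2.65], [-2.57, 2.57]. Speed limits (rad/s): [2.79, 2.79, 3.14, 3.14, 3.14, 3.14].

INTERFACE

Orientations are given as [roll, pitch, yaw] about the fixed x, y, z axes, in that order (R = Rz(yaw) Ry(pitch) Rx(roll)).
In Python, from bench import telemetry, snapshot, ticket, robot gives the robot as it stands.
- The arm moves only by the tool apply_moves, never from a script. Its argument "moves" is a list that holds one entry, the list of rows, each a list of 5 numbers: the shift along the tool's x, y, z in units of 50 mm (1.0 is 50 mm), then the turn about the tool's z in units of 10 degrees (1.0 is 10 degrees), then the closure, from 0 (fully open) to 1 (shut). A call has 1 to 10 rows; each row is the pose to reach, as a shift and turn from the pose commanded when the call began, along the tool's axes at that moment; what a row does not reach only later rows make up. A row lasts 1/8 s, in which the tool goes at most 62.5 mm and 10.7 degrees, less where a joint would pass 70% of its speed; a pose out of reach is approached as far as the arm can. A call with a gripper value outside its range is refused whole. The fingers move at their own pace and stop on an object; the grip force is fixed at half the most. Time passes only in rows, so rows that repeat a pose let the fingers close. It gives the time, the measured TCP pose, the force, the opening and the grip force at its end, in the units of the state.
- telemetry.get_obs(): the state, without advancing time (a new reading comes with each control period).
- snapshot(name): name is "scene" or "top"; returns a dict with "image" (480x640x3 uint8, red, green, blue), "fovy" (degrees; the focal length in pixels is half the picture's height over the tangent of half this angle, whatever the lens; pixels are square), "cx", "cy" (the principal point, pixels), "R" (3x3) and "t" (3): a world point X has camera coordinates R X + t. Camera axes: x right, y down, z forward; pixel columns grow to the right and rows downward; lengths in m; the calibration is good to about 2 mm. A picture is of the moment at which its call begins. There is no depth.
- ticket.close_job(): hands the job in; it is judged then, once.
The state is a dict: "time": time; "joint_positions": joint angles; "qvel": joint speeds; "joint_torque": joint torques, N m; "tool_pos": TCP position; "ee_rot": TCP orientation; "wrist_force": force on the tool from outside, world axes, zero at the start; "wrist_torque": the same for the moment, N m; "width": finger opening in m; "finger_force": force on a finger pad.
Only numpy, scipy, OpenCV 4.12 (cv2) and the standard library are available. Lean on these libraries where they do the work, as an engineer would, in place of code of your own. Each camera call takes 0.05 s, during which the arm holds its last target. There are 200 camera calls.

TASK

Set the terracotta roundel to dry flat: take it from the sloping rack and lay it in the middle of the white plaster bat on the banding wheel, then lay the loose white plaster disc from the rack on top of it, centred and flat. Lower both pieces rather than dropping them, let go, leave the blue glazed disc in the rack, and do not shift the tub, the scraper, the modelling tool or the brush.

Things in the scene. Friction and masses are not known exactly. Their poses are not given: they have to be found in the camera images.
- roundel_center (a point): Centre (half-way up) of the terracotta (brick red) roundel, a loose solid disc 60 mm in diameter and 14 mm thick, about 80 g, fired hard. Its z axis is the disc's axis; at the start it lies on the sloping rack with z pointing up and out of the slope, roughly away from the robot, 30 degrees from vertical, and x pointing up the slope. Which of the rack's three places it has varies.
- plaster_center (a point): Centre (half-way up) of the loose white plaster disc, 60 mm in diameter and 16 mm thick, about 60 g. Axes as for the roundel; it also starts on the rack.
- glazed_center (a point): Centre (half-way up) of the blue glazed disc, 60 mm in diameter and 14 mm thick, also lying on the rack; to be left there.
- bat_top (a point): Centre of the top face of the white plaster bat, a fixed flat disc 100 mm in diameter lying on the grey round head (180 mm in diameter, its top 12 mm lower than the bat's) of a banding wheel. z is up; the bat's top is 60 mm above the table. The wheel does not turn. Its place on the table varies, to the left or right of the rack.
- rack_mid (a point): Middle of the rack's smooth flat sloping board, 52 mm above the table. The rack is fixed wood; place and yaw vary. x points level from its low edge to its high edge (roughly towards the robot), y along it, z up. The board is 330 mm long (y), 112 mm up the slope, inclined 30 degrees, its high edge 80 mm above the table; its face looks up and away from the robot. Discs lie at y = -110, 0 and 110 mm.
- rack_pegs (a point): Point on the board midway between the two steel pegs of the middle place; same axes as rack_mid. Every disc rests flat on the board with its lower rim on two such pegs (8 mm thick, standing 10 mm out of the board, 17 mm either side, 30 mm down-slope of the disc's centre). Its rim is free on the two sides along the rack's y; lift it square to the slope to clear the pegs.
- tub: White plastic tub, open, 90 mm across the mouth, 50 mm high, origin under its centre; loose, at the far side of the table.
- kidney: Flat bare steel scraper (64 mm round, 5 mm thick) lying on the far part of the table, origin under its centre; loose.
- modeller: Wooden modelling tool about 190 mm long and 18 mm wide, 12 mm high, lying along its x axis on the far left of the table; origin under its middle; loose.
- brush: Paint brush lying on the table along its x axis at the far right, origin under it; loose.
There are look-alikes about, which are no part of the job. What is meant by the part that bears roundel_center is not green, turquoise or yellow, and is the smaller of those in its own colour.

How it is judged:
By the outcome, as a careful person would: the job done as asked, in the order asked, and still so for the second after the job is handed in, with the robot touching nothing.
It also fails if it takes over 61 s, if anything falls off the work surface, if the arm or the gripper's body presses on something with over 40 N, if the wrist force passes 120 N, or if a joint passes its speed limit or range.

## Working session

There is one attempt and no reset: what is moved stays moved. The work goes in short steps, Python scripts to look and compute and a tool call to move; the robot and the scene stay as the last step left them, time stands still between calls to the robot, and variables do not carry over. Pictures are saved under pics/ and viewed, at most 10 in all, crops included, and the job is handed in when it is done.

Besides the shell and the picture viewer there is one more tool, called after "Emit:" in YAML: its name, and indented under it one key for each argument. apply_moves: Moves the arm, as the interface text tells. Its arguments: {"type":"object","properties":{"moves":{"type":"array","items":{"type":"array","items":{"type":"array","items":{"type":"number"}}}}},"required":["moves"]}

```bash
ls; mkdir -p pics; python3 - <<'E'
from bench import telemetry, snapshot, robot
import cv2,pickle
o=telemetry.get_obs();print(o)
for n in("scene","top"):
    s=snapshot(n);cv2.imwrite(f"pics/{n}0.png",s["image"][:,:,::-1]);pickle.dump(s,open(f"{n}0.pkl","wb"))
    print(n,s["fovy"],s["cx"],s["cy"],s["R"],s["t"])
print([a for a in dir(robot) if a[0]!='_'])
E
```

```text
pics
{'time': 0.0, 'joint_positions': array([ 1.13590375e+00,  8.79495663e-02,  1.37228535e+00, -3.82525154e-05,
        1.68359562e+00, -1.03101705e-01]), 'qvel': array([-0.00055559,  0.00151061,  0.000179  ,  0.00204976,  0.0004458 ,
        0.00077567]), 'joint_torque': array([ 3.46199176e-04, -3.40173268e+01, -3.02431154e+01,  7.18262815e-02,
        3.28353408e-02, -1.90000405e-04]), 'tool_pos': array([0.17911466, 0.51988921, 0.40349089]), 'ee_rot': array([-3.13936274e+00, -1.92504271e-04,  2.80979730e+00]), 'wrist_force': array([ 0.05158131, -0.20863119, -0.67564188]), 'wrist_torque': array([-0.01687039, -0.00785025,  0.0122641 ]), 'finger_force': 0.0, 'width': 0.09403987017873425}
scene 47.14869250814854 314.1321574745251 241.82391209835293 [[-0.76059304  0.64911166  0.01234035]
 [ 0.5427775   0.64619589 -0.53649181]
 [-0.35621737 -0.40135387 -0.8438153 ]] [ 0.42865849 -0.21547181  1.37326748]
top 50.30959239762334 329.1198228721213 241.1517451180107 [[ 2.11003883e-03 -9.99937846e-01 -1.09476861e-02]
 [-9.89648856e-01 -5.17136579e-04 -1.43509145e-01]
 [ 1.43494564e-01  1.11371749e-02 -9.89588436e-01]] [-0.04257261  0.53521299  1.1723945 ]
['IKError', 'tcp_to_tips']
```

View pics/scene0.png

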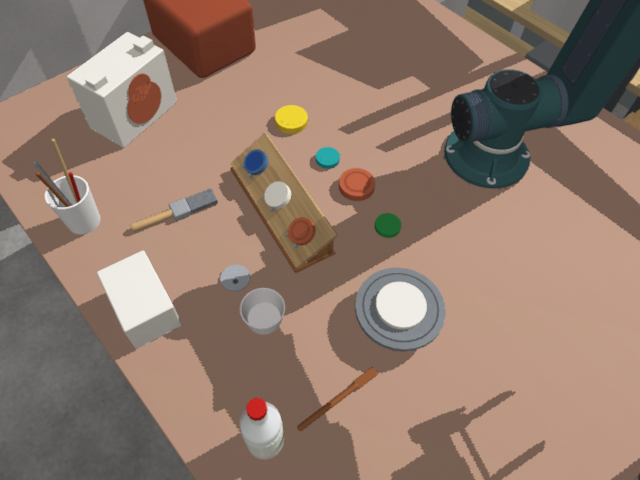

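View pics/top0.png

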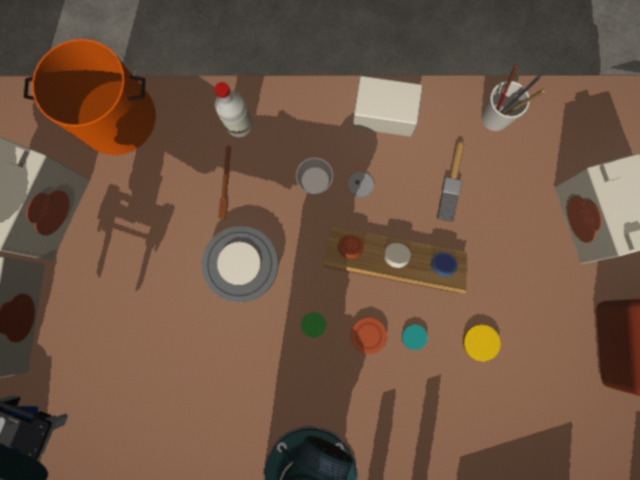

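Top view: the roundel is the brick-red disc at (350,246) in the rack, with the white disc at (397,255), the blue disc at (444,264) and the bat at (238,264). Scene view: roundel (301,230), white (278,195), blue (256,161), bat (401,305).

Candidates for the roundel in the top view: the rack red disc (350,246), the larger red dish on the table (369,336), green (313,324), turquoise (415,337), yellow (482,343) and red blotches on boxes (585,218). I choose the smaller red disc in the rack at (350,246) and will check it in a crop.

```bash
cat > h.py <<'E'
import numpy as np,cv2,pickle
def f(s): return 240/np.tan(np.radians(s["fovy"]/2))
def ray(s,u,v):
    d=s["R"].T@np.array([(u-s["cx"])/f(s),(v-s["cy"])/f(s),1.]); return -s["R"].T@s["t"],d/np.linalg.norm(d)
def plane(s,u,v,z):
    c,d=ray(s,u,v); return c+d*(z-c[2])/d[2]
def proj(s,X):
    p=s["R"]@np.asarray(X)+s["t"]; return f(s)*p[0]/p[2]+s["cx"],f(s)*p[1]/p[2]+s["cy"]
def tri(r):
    A=sum(np.eye(3)-np.outer(d,d) for c,d in r);b=sum((np.eye(3)-np.outer(d,d))@c for c,d in r)
    return np.linalg.solve(A,b)
def mask(s,col):
    h,S,v=cv2.split(cv2.cvtColor(s["image"],cv2.COLOR_RGB2HSV).astype(int))
    if col=="red": m=((h<9)|(h>174))&(S>150)&(v>50)
    if col=="blue": m=(h>105)&(h<130)&(S>120)
    if col=="white": m=(S<70)&(v>100)
    return m.astype(np.uint8)
def blob(s,col,u,v,r=None):
    m=mask(s,col)
    if r: k=np.zeros_like(m);cv2.circle(k,(int(u),int(v)),r,1,-1);m&=k
    n,l,st,c=cv2.connectedComponentsWithStats(m)
    i=min((i for i in range(1,n) if st[i,4]>40),key=lambda i:np.hypot(*(c[i]-[u,v])))
    mm=(l==i).astype(np.uint8)
    ct=max(cv2.findContours(mm,0,cv2.CHAIN_APPROX_NONE)[0],key=cv2.contourArea)
    return c[i],st[i],ct
E
python3 - <<'E'
from h import *
S={n:pickle.load(open(f"{n}0.pkl","rb")) for n in("scene","top")}
px={"red":((301,230),(350,246)),"white":((278,195),(397,255)),"blue":((256,161),(444,264)),"bat":((401,305),(238,264))}
I={n:S[n]["image"].copy() for n in S}
for k,p in px.items():
    r=[]
    for n,q in zip(("scene","top"),p):
        c,st,ct=blob(S[n],"white" if k=="bat" else k,*q,None if k=="bat" else 22)
        e=cv2.fitEllipse(cv2.convexHull(ct)); print(k,n,c.round(1),st,np.round(e[0],1),np.round(e[1],1),round(e[2]))
        r.append(ray(S[n],*e[0]))
        if n: cv2.drawContours(I[n],[ct],-1,(0,255,0),1)
    print("  tri",tri(r).round(4), "bat plane",[plane(S[n],*q,.06).round(4) for n,q in zip(S,p)])
a=cv2.resize(I["scene"][140:260,220:340],(400,400),interpolation=0);b=cv2.resize(I["top"][195:315,330-10:440+40-30],(400,400) if 0 else (433,400),interpolation=0)
b=cv2.resize(I["top"][210:310,320:480],(400,250),interpolation=0);b=np.vstack([b,np.zeros((150,400,3),np.uint8)])
cv2.imwrite("pics/crop1.png",np.hstack([a,b])[:,:,::-1])
for n in S: print(n,(-S[n]["R"].T@S[n]["t"]).round(3))
E
```

```text
red scene [301.2 230.8] [289 218  26  27 547] [301.2 230.8] [25.3 27.2] 36
red top [350.3 246.2] [339 236  24  22 413] [350.3 246.3] [22.2 23.9] 100
  tri [ 0.5211 -0.0921  0.0583] bat plane [array([ 0.5214, -0.0938,  0.06  ]), array([ 0.5208, -0.0906,  0.06  ])]
white scene [276.9 194.9] [262 181  30  30 610] [276.4 195.6] [26.2 31.2] 43
white top [396.9 254.9] [385 243  26  25 508] [396.9 254.9] [24.5 26.1] 108
  tri [ 0.5017 -0.2007  0.056 ] bat plane [array([ 0.5008, -0.1986,  0.06  ]), array([ 0.4998, -0.1992,  0.06  ])]
blue scene [254.3 161. ] [245 150  23  23 340] [255.  161.2] [20.1 23.7] 50Traceback (most recent call last):
  File "<stdin>", line 8, in <module>
  File "h.py", line 22, in blob
    i=min((i for i in range(1,n) if st[i,4]>40),key=lambda i:np.hypot(*(c[i]-[u,v])))
ValueError: min() iterable argument is empty
```

```bash
sed -i 's/(h>105)&(h<130)&(S>120)/(h>100)\&(h<135)\&(S>90)/' h.py
python3 - <<'E'
from h import *
S={n:pickle.load(open(f"{n}0.pkl","rb")) for n in("scene","top")}
px={"red":((301,230),(350,246)),"white":((278,195),(397,255)),"blue":((256,161),(444,264)),"bat":((401,305),(238,264))}
I={n:S[n]["image"].copy() for n in S}
for k,p in px.items():
    r=[]
    for n,q in zip(("scene","top"),p):
        try: c,st,ct=blob(S[n],"white" if k=="bat" else k,*q,30 if k=="bat" else 22)
        except ValueError: print(k,n,"none",S[n]["image"][q[1],q[0]]);continue
        e=cv2.fitEllipse(cv2.convexHull(ct)); print(k,n,c.round(1),st,np.round(e[0],1),np.round(e[1],1),round(e[2]))
        r.append(ray(S[n],*e[0]))
        cv2.drawContours(I[n],[ct],-1,(0,255,0),1)
        if k=="bat": print(plane(S[n],*e[0],.06).round(4))
    if len(r)>1: print("  tri",tri(r).round(4))
a=cv2.resize(I["scene"][140:260,220:340],(400,400),interpolation=0)
b=cv2.resize(I["top"][210:310,320:480],(400,250),interpolation=0);b=np.vstack([b,np.zeros((150,400,3),np.uint8)])
cv2.imwrite("pics/crop1.png",np.hstack([a,b])[:,:,::-1])
for n in S: print(n,(-S[n]["R"].T@S[n]["t"]).round(3))
# board outline in top view
h=cv2.cvtColor(S["top"]["image"],cv2.COLOR_RGB2HSV);print(h[232,400],h[268,350],h[275,400],h[300,420])
E
```

```text
red scene [301.2 230.8] [289 218  26  27 547] [301.2 230.8] [25.3 27.2] 36
red top [350.3 246.2] [339 236  24  22 413] [350.3 246.3] [22.2 23.9] 100
  tri [ 0.5211 -0.0921  0.0583]
white scene [276.9 194.9] [262 181  30  30 610] [276.4 195.6] [26.2 31.2] 43
white top [396.9 254.9] [385 243  26  25 508] [396.9 254.9] [24.5 26.1] 108
  tri [ 0.5017 -0.2007  0.056 ]
blue scene [255.5 161.8] [244 150  24  25 446] [255.5 161.8] [22.5 24.7] 35
blue top [444.  264.2] [434 254  22  22 357] [443.8 264.4] [20.8 22.7] 126
  tri [ 0.4791 -0.308   0.0578]
bat scene [402.7 303.9] [ 373  275   59   61 2600] [402.  304.6] [56.9 61. ] 157
[0.4819 0.1697 0.06  ]
bat top [236.6 266. ] [ 209  234   59   60 2365] [238.5 263.7] [58.5 59. ] 31
[0.4793 0.1678 0.06  ]
  tri [0.4798 0.1686 0.0555]
scene [0.932 0.412 1.038]
top [ 0.362 -0.055  1.237]
[ 12 111  92] [ 17 137 173] [ 17 137 104] [ 11 108 144]
```

View pics/crop1.png

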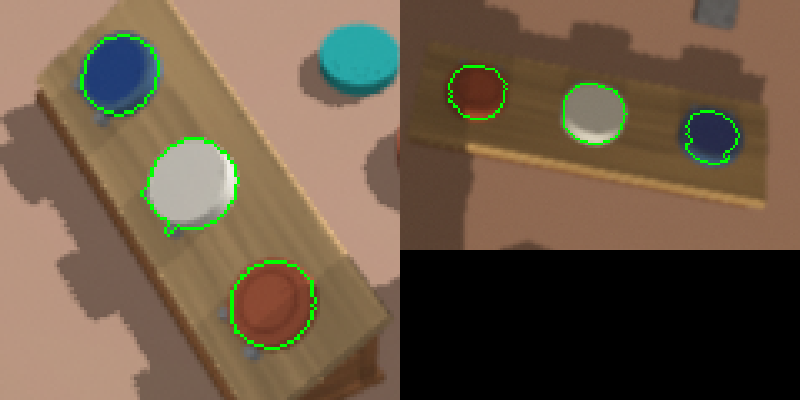

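The crop confirms the choice: the plain brick-red disc lies at the left place of the rack, the white disc in the middle and blue at the right.

```bash
cat >> h.py <<'E'
def go(x,y,z,yaw):
    from bench import telemetry
    o=telemetry.get_obs(); w=o["ee_rot"][2]; d=np.array([x,y,z])-o["tool_pos"]
    X=np.array([np.cos(w),np.sin(w),0]);Y=np.array([np.sin(w),-np.cos(w),0])
    dy=(yaw-w+np.pi)%(2*np.pi)-np.pi
    print("t",round(o["time"],2),"pos",o["tool_pos"].round(4),o["ee_rot"].round(3),"F",o["wrist_force"].round(1),"w",round(o["width"],4))
    print("move",(np.array([d@X,d@Y,-d[2]])/.05).round(3),"turn",round(-np.degrees(dy)/10,3))
E
python3 -c "
from h import *
go(.524,-.0925,.33,2.949)"
```

```text
t 0.1 pos [0.1791 0.5199 0.4037] [-3.14 -0.    2.81] F [-0.7 -0.4 -0.3] w 0.0938
move [-10.511  -9.334   1.473] turn -0.797
```

Emit:
apply_moves:
  moves:
    - [[-0.8,-0.7,0,0,0],[-1.7,-1.5,0,-0.1,0],[-2.6,-2.3,0,-0.2,0],[-3.5,-3.1,0,-0.3,0],[-4.4,-3.9,0,-0.4,0],[-5.2,-4.7,0,-0.5,0],[-6.1,-5.4,0.1,-0.6,0],[-7.0,-6.2,0.3,-0.7,0],[-7.8,-7.0,0.5,-0.8,0],[-8.6,-7.7,0.7,-0.8,0]]

```text
time: 1.35
tool_pos: [0.4606, 0.0139, 0.3691]
ee_rot: [3.141, -0.0, 2.949]
wrist_force: [0.7, 1.0, -0.1]
width: 0.0943
finger_force: 0.0
```

```bash
python3 -c "
from h import *
go(.524,-.0925,.30,2.949)"
```

```text
t 1.35 pos [0.4606 0.0139 0.3691] [ 3.141 -0.     2.949] F [ 0.7  1.  -0.1] w 0.0943
move [-1.652 -1.846  1.381] turn -0.002
```

Emit:
apply_moves:
  moves:
    - [[-0.6,-0.6,0.4,0,0],[-1.2,-1.3,0.8,0,0],[-1.65,-1.85,1.2,0,0],[-1.65,-1.85,1.4,0,0],[-1.65,-1.85,1.4,0,0]]

```text
time: 1.98
tool_pos: [0.523, -0.09, 0.2984]
ee_rot: [3.141, -0.003, 2.949]
wrist_force: [-0.4, 0.3, 0.4]
width: 0.0939
finger_force: 0.0
```

```bash
python3 - <<'E'
from h import *
from bench import snapshot
go(.524,-.0925,.2545,2.949)
s=snapshot("scene");I=s["image"].copy()
from bench import telemetry
o=telemetry.get_obs();p=o["tool_pos"]-[0,0,.199]
for k in(-.047,0,.047):
    w=o["ee_rot"][2];q=proj(s,p+k*np.array([np.sin(w),-np.cos(w),0]));print(q);cv2.circle(I,(int(q[0]*1),int(q[1])),1,(0,255,255),-1)
cv2.imwrite("pics/c2.png",cv2.resize(I[140:280,220:380],(800,700)[:1]+(700,),interpolation=0)[:600,:,::-1])
E
```

```text
t 1.98 pos [ 0.523  -0.09    0.2984] [ 3.141e+00 -3.000e-03  2.949e+00] F [-0.4  0.3  0.4] w 0.0939
move [-0.028 -0.045  0.877] turn 0.003
(np.float64(290.67556510531546), np.float64(204.79520828887462))
(np.float64(301.41647923298444), np.float64(220.84341794971152))
(np.float64(312.57501562686866), np.float64(237.5156051982653))
```

View pics/c2.png

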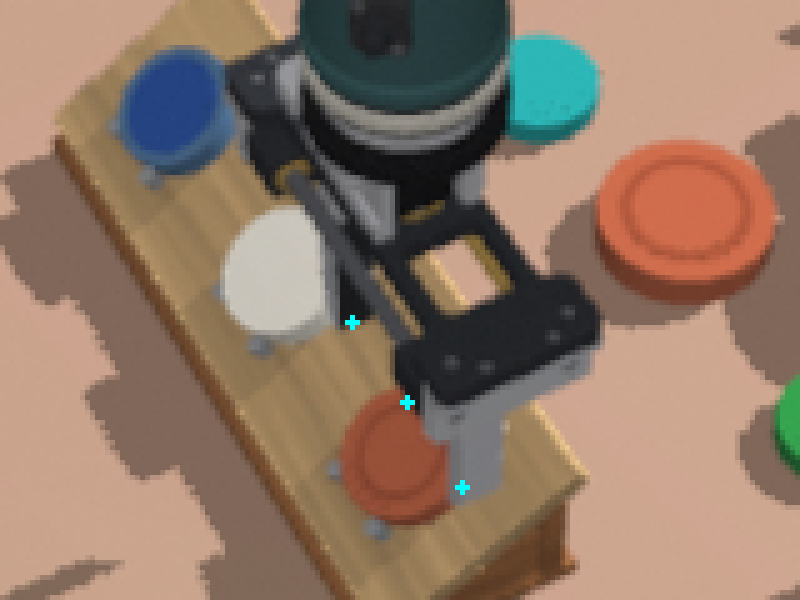

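The picture shows the gripper straddling the red disc (crop (400,455)), with its fingers at (475,490) and (355,310), clear of the white disc and near the projected tip points. I descend slowly.

Emit:
apply_moves:
  moves:
    - [[-0.03,-0.05,0.2,0,0],[-0.03,-0.05,0.4,0,0],[-0.03,-0.05,0.6,0,0],[-0.03,-0.05,0.7,0,0],[-0.03,-0.05,0.78,0,0],[-0.03,-0.05,0.82,0,0],[-0.03,-0.05,0.82,0,0]]

```text
time: 2.9
tool_pos: [0.5247, -0.0934, 0.2587]
ee_rot: [3.142, 0.0, 2.949]
wrist_force: [0.1, 1.0, -0.7]
width: 0.0942
finger_force: 0.0
```

Emit:
apply_moves:
  moves:
    - [[0,0,0.04,0,0],[0,0,0.07,0,0],[0,0,0.07,0,0]]

```text
time: 3.28
tool_pos: [0.5246, -0.0933, 0.255]
ee_rot: [3.142, -0.0, 2.949]
wrist_force: [-0.2, 0.3, 0.5]
width: 0.0938
finger_force: 0.0
```

Emit:
apply_moves:
  moves:
    - [[0,0,0.02,0,0],[0,0,0.02,0,0.2],[0,0,0.02,0,0.3],[0,0,0.02,0,0.4],[0,0,0.02,0,0.5],[0,0,0.02,0,0.6],[0,0,0.02,0,0.7],[0,0,0.02,0,0.7]]

```text
time: 4.28
tool_pos: [0.5246, -0.0929, 0.2543]
ee_rot: [3.14, -0.0, 2.95]
wrist_force: [0.5, 3.8, 1.4]
width: 0.0593
finger_force: 30.0
```

Emit:
apply_moves:
  moves:
    - [[-0.04,0,-0.07,0,0.7],[-0.1,0,-0.17,0,0.7],[-0.2,0,-0.35,0,0.7],[-0.3,0,-0.52,0,0.7],[-0.3,0,-0.8,0,0.7],[-0.3,0,-1.2,0,0.7],[-0.3,0,-1.5,0,0.7],[-0.3,0,-1.5,0,0.7]]

```text
time: 5.28
tool_pos: [0.5397, -0.0964, 0.3314]
ee_rot: [-3.141, 0.004, 2.949]
wrist_force: [-0.6, 0.1, -0.8]
width: 0.0595
finger_force: 30.0
```

```bash
python3 - <<'E'
from h import *
from bench import snapshot
go(.4805,.169,.33,2.949)
s=snapshot("scene");I=s["image"]
cv2.imwrite("pics/c3.png",cv2.resize(I[140:270,220:393],(800,600),interpolation=0)[:,:,::-1])
E
```

```text
t 5.28 pos [ 0.5397 -0.0964  0.3314] [-3.141  0.004  2.949] F [-0.6  0.1 -0.8] w 0.0595
move [2.176 4.983 0.028] turn 0.002
```

View pics/c3.png

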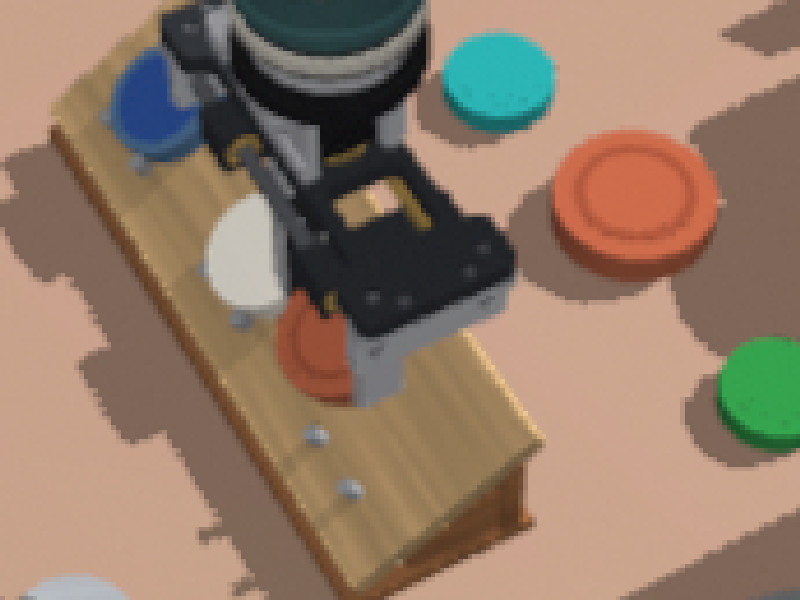

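The disc is held, still tilted about 30°, and its pegs show free at (317,435) and (350,490). Now I move over to the bat.

```bash
python3 -c "
from h import *
go(.4912,.1667,.30,2.949)"
```

```text
t 5.33 pos [ 0.5394 -0.0963  0.33  ] [-3.141e+00  2.000e-03  2.949e+00] F [-0.5  0.1 -1.2] w 0.0593
move [1.952 4.978 0.601] turn 0.002
```

Emit:
apply_moves:
  moves:
    - [[0.2,0.5,0,0,0.7],[0.5,1.2,0,0,0.7],[0.8,2.0,0,0,0.7],[1.1,2.8,0,0,0.7],[1.4,3.6,0,0,0.7],[1.7,4.3,0,0,0.7],[1.9,4.8,0.1,0,0.7],[1.95,4.98,0.3,0,0.7],[1.95,4.98,0.6,0,0.7],[1.95,4.98,0.6,0,0.7]]

```text
time: 6.58
tool_pos: [0.4908, 0.1658, 0.2966]
ee_rot: [-3.139, -0.004, 2.948]
wrist_force: [-0.4, -0.4, -0.6]
width: 0.0591
finger_force: 30.0
```

```bash
python3 - <<'E'
from h import *
from bench import snapshot
go(.4912,.1667,.277,2.949)
for n in("scene","top"):
    s=snapshot(n);pickle.dump(s,open(n+"4.pkl","wb"))
    if n=="scene": print(proj(s,(.4805,.1688,.06)));cv2.imwrite("pics/c4.png",cv2.resize(s["image"][220:370,320:520],(800,600),interpolation=0)[:,:,::-1])
E
```

```text
t 6.58 pos [0.4908 0.1658 0.2966] [-3.139 -0.004  2.948] F [-0.4 -0.4 -0.6] w 0.0591
move [-0.005  0.019  0.391] turn -0.004
(np.float64(402.1882716619283), np.float64(303.8531332863923))
```

View pics/c4.png

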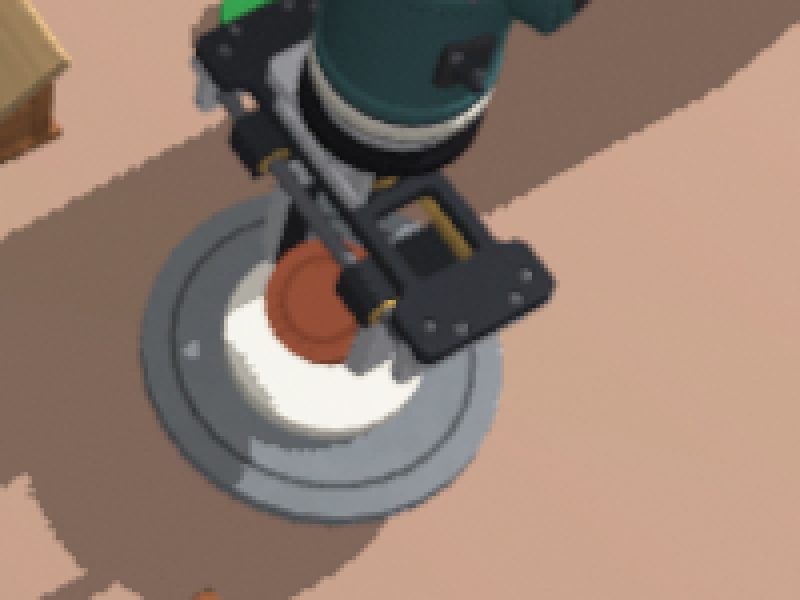

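The red disc hangs tilted at crop (320,300) above the bat (centre about (330,335)), as planned. I lower it until the low rim touches.

Emit:
apply_moves:
  moves:
    - [[0,0.02,0.12,0,0.7],[0,0.02,0.22,0,0.7],[0,0.02,0.3,0,0.7],[0,0.02,0.34,0,0.7],[0,0.02,0.38,0,0.7],[0,0.02,0.38,0,0.7]]

```text
time: 7.42
tool_pos: [0.4913, 0.1678, 0.2801]
ee_rot: [-3.142, -0.0, 2.95]
wrist_force: [-0.1, 0.2, -1.2]
width: 0.0594
finger_force: 30.0
```

Emit:
apply_moves:
  moves:
    - [[0,0,0.03,0,0.7],[0,0,0.06,0,0.7],[0.03,0,0.1,0,0.7],[0.06,0,0.14,0,0.7],[0.06,0,0.14,0,0.7]]

```text
time: 8.05
tool_pos: [0.489, 0.1683, 0.2749]
ee_rot: [3.141, 0.004, 2.949]
wrist_force: [1.0, -1.1, 5.1]
width: 0.0592
finger_force: 30.0
```

Emit:
apply_moves:
  moves:
    - [[0.03,0,0.05,0,0.7],[0.05,0,0.1,0,0.7],[0.07,0,0.15,0,0.7],[0.07,0,0.15,0,0.7]]

```text
time: 8.55
tool_pos: [0.4851, 0.1692, 0.2671]
ee_rot: [3.141, 0.002, 2.95]
wrist_force: [-1.5, 0.4, 6.1]
width: 0.0592
finger_force: 30.0
```

```bash
python3 - <<'E'
from h import *
from bench import snapshot
s=snapshot("scene");cv2.imwrite("pics/c5.png",cv2.resize(s["image"][255:345,340:460],(800,600),interpolation=0)[:,:,::-1])
E
```

```text
(no output)
```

View pics/c5.png

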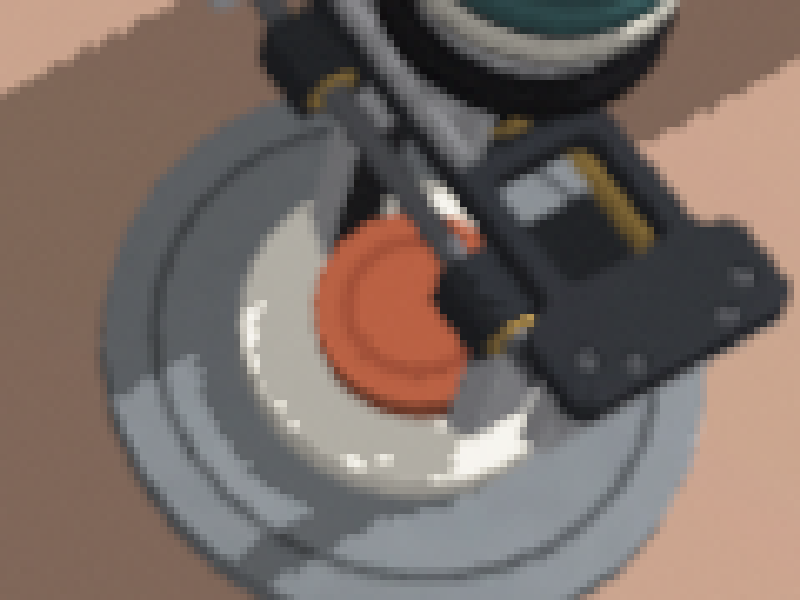

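The disc at crop (400,310) is rotating towards flat on the bat with a low force, so I continue.

Emit:
apply_moves:
  moves:
    - [[0.02,0,0.04,0,0.7],[0.02,0,0.07,0,0.7],[0.02,0,0.09,0,0.7],[0.02,0,0.09,0,0.7]]

```text
time: 9.1
tool_pos: [0.484, 0.1694, 0.2625]
ee_rot: [3.141, 0.001, 2.95]
wrist_force: [-1.8, -0.9, 6.5]
width: 0.0593
finger_force: 30.0
```

Emit:
apply_moves:
  moves:
    - [[0,0,0.03,0,0.7],[0,0,0.03,0,0.7],[0,0,0.03,0,0.7]]

```text
time: 9.48
tool_pos: [0.4839, 0.1695, 0.2609]
ee_rot: [3.141, 0.0, 2.95]
wrist_force: [-1.6, -0.2, 5.8]
width: 0.0591
finger_force: 30.0
```

Emit:
apply_moves:
  moves:
    - [[0,0,0.02,0,0.7],[0,0,0.02,0,0.7],[0,0,0.02,0,0.7]]

```text
time: 9.85
tool_pos: [0.4839, 0.1695, 0.26]
ee_rot: [3.141, 0.0, 2.95]
wrist_force: [-2.4, -0.1, 5.8]
width: 0.0594
finger_force: 30.0
```

```bash
python3 - <<'E'
from h import *
from bench import snapshot
s=snapshot("scene");cv2.imwrite("pics/c6.png",cv2.resize(s["image"][255:345,340:460],(800,600),interpolation=0)[:,:,::-1])
go(.484,.1694,.2625,2.949)
E
```

```text
t 9.9 pos [0.4838 0.1695 0.26  ] [3.141 0.    2.95 ] F [-2.7 -0.3  6. ] w 0.0594
move [-0.003 -0.001 -0.05 ] turn 0.004
```

View pics/c6.png

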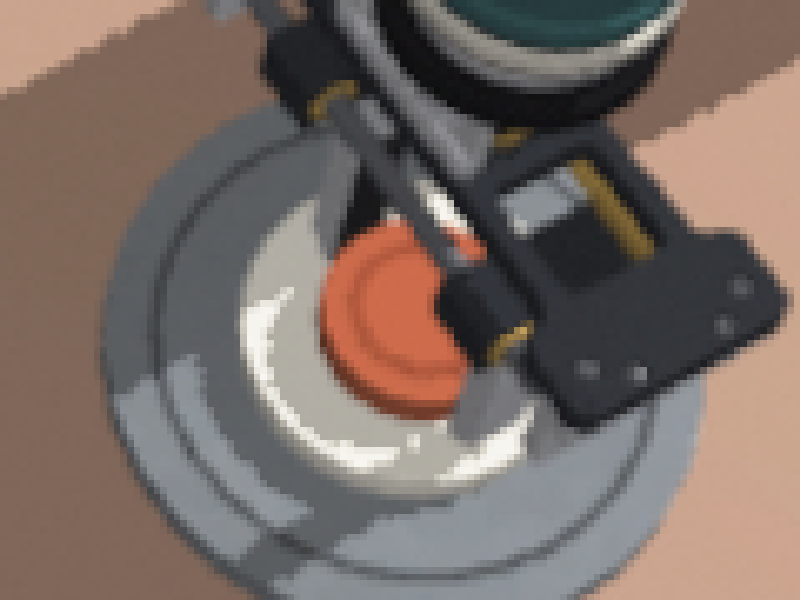

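The disc now lies almost flat at crop (405,315), with its rim evenly visible. I let go.

Emit:
apply_moves:
  moves:
    - [[0,0,0,0,0.33],[0,0,0,0,0.3],[0,0,-0.02,0,0.2],[0,0,-0.02,0,0.1],[0,0,-0.02,0,0.0],[0,0,-0.02,0,0.0],[0,0,-0.3,0,0],[0,0,-0.8,0,0],[0,0,-1.6,0,0],[0,0,-1.7,0,0]]

```text
time: 11.15
tool_pos: [0.4846, 0.1698, 0.3475]
ee_rot: [3.138, 0.006, 2.95]
wrist_force: [0.2, 0.6, -0.5]
width: 0.0937
finger_force: 0.0
```

```bash
python3 -c "
from h import *
go(.503,-.1995,.33,2.949)"
```

```text
t 11.15 pos [0.4846 0.1698 0.3475] [3.138 0.006 2.95 ] F [ 0.2  0.6 -0.5] w 0.0937
move [-1.768 -7.18   0.35 ] turn 0.005
```

Emit:
apply_moves:
  moves:
    - [[-0.2,-0.7,0,0,0],[-0.4,-1.5,0,0,0],[-0.6,-2.4,0,0,0],[-0.8,-3.2,0,0,0],[-1.0,-4.1,0,0,0],[-1.2,-5.0,0,0,0],[-1.4,-5.8,0.1,0,0],[-1.6,-6.6,0.3,0,0],[-1.75,-7.1,0.35,0,0],[-1.77,-7.18,0.35,0,0]]

```text
time: 12.4
tool_pos: [0.5021, -0.2011, 0.3245]
ee_rot: [3.14, -0.003, 2.947]
wrist_force: [0.8, 0.9, -0.3]
width: 0.0941
finger_force: 0.0
```

```bash
python3 - <<'E'
from h import *
from bench import snapshot
go(.504,-.2006,.2543,2.949)
im=[]
for n,b,r in(("scene",(402,304),(402,302)),("top",(238,264),(238,262))):
    s=snapshot(n);pickle.dump(s,open(n+"7.pkl","wb"))
    q0=proj(s,(.4805,.1688,.074));
    c,st,ct=blob(s,"red",*q0,30);e=cv2.fitEllipse(ct)
    print(n,"roundel",np.round(e,1) if 0 else e,plane(s,*e[0],.072).round(4))
    hsv=cv2.cvtColor(s["image"],cv2.COLOR_RGB2HSV);m=((hsv[...,1]<60)&(hsv[...,2]>150)).astype(np.uint8)|mask(s,"red")
    k=np.zeros_like(m);cv2.circle(k,b,45,1,-1);m&=k
    ct2=max(cv2.findContours(m,0,cv2.CHAIN_APPROX_NONE)[0],key=cv2.contourArea);e2=cv2.fitEllipse(cv2.convexHull(ct2));print("bat",e2,plane(s,*e2[0],.06).round(4))
    I=s["image"].copy();cv2.ellipse(I,e,(0,255,0),1);cv2.ellipse(I,e2,(255,0,255),1)
    im.append(cv2.resize(I[b[1]-50:b[1]+50,b[0]-50:b[0]+50],(400,400),interpolation=0))
cv2.imwrite("pics/c7.png",np.hstack(im)[:,:,::-1])
E
```

```text
t 12.4 pos [ 0.5021 -0.2011  0.3245] [ 3.140e+00 -3.000e-03  2.947e+00] F [ 0.8  0.9 -0.3] w 0.0941
move [-0.036  0.017  1.403] turn -0.01
scene roundel ((402.3432922363281, 302.799560546875), (27.56688117980957, 28.832805633544922), 107.76417541503906) [0.4842 0.1704 0.072 ]
bat ((402.1119079589844, 310.75885009765625), (58.3543815612793, 65.27086639404297), 88.80005645751953) [0.4913 0.1792 0.06  ]
top roundel ((236.49815368652344, 262.3615417480469), (23.335660934448242, 23.548189163208008), 77.24287414550781) [0.4811 0.1701 0.072 ]
bat ((237.93106079101562, 263.0137939453125), (42.051849365234375, 43.60621643066406), 34.87929916381836) [0.4808 0.169  0.06  ]
```

View pics/c7.png

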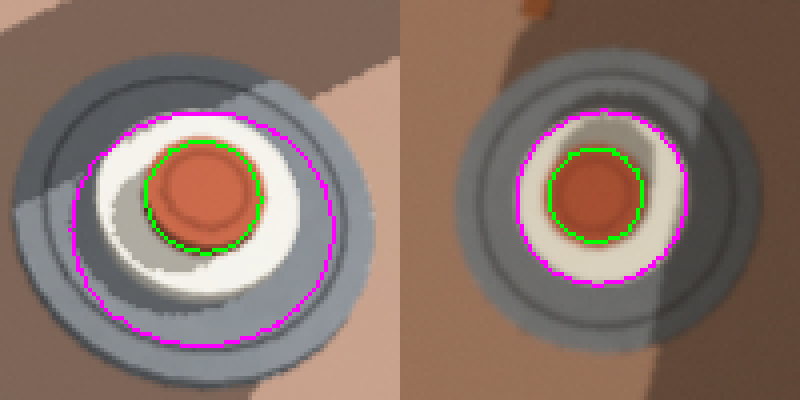

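The roundel lies flat: scene crop (203,196) and top crop (595,197) are within about 1–2 mm of the bat centre, though the magenta fit in the scene view is spoiled by the grey head. Next comes the white disc.

Emit:
apply_moves:
  moves:
    - [[-0.03,0.02,0.3,0,0],[-0.03,0.02,0.6,0,0],[-0.03,0.02,0.9,0,0],[-0.03,0.02,1.1,0,0],[-0.03,0.02,1.22,0,0],[-0.03,0.02,1.3,0,0],[-0.03,0.02,1.34,0,0],[-0.03,0.02,1.34,0,0]]

```text
time: 13.5
tool_pos: [0.5041, -0.1995, 0.2594]
ee_rot: [-3.142, 0.0, 2.949]
wrist_force: [0.4, -0.4, -0.8]
width: 0.0941
finger_force: 0.0
```

```bash
python3 - <<'E'
from h import *
from bench import snapshot
go(.504,-.2006,.2545,2.949)
s=snapshot("scene");cv2.imwrite("pics/c8.png",cv2.resize(s["image"][145:235,220:340],(800,600),interpolation=0)[:,:,::-1])
E
```

```text
t 13.5 pos [ 0.5041 -0.1995  0.2594] [-3.142  0.     2.949] F [ 0.4 -0.4 -0.8] w 0.0941
move [-0.003 -0.023  0.097] turn 0.002
```

View pics/c8.png

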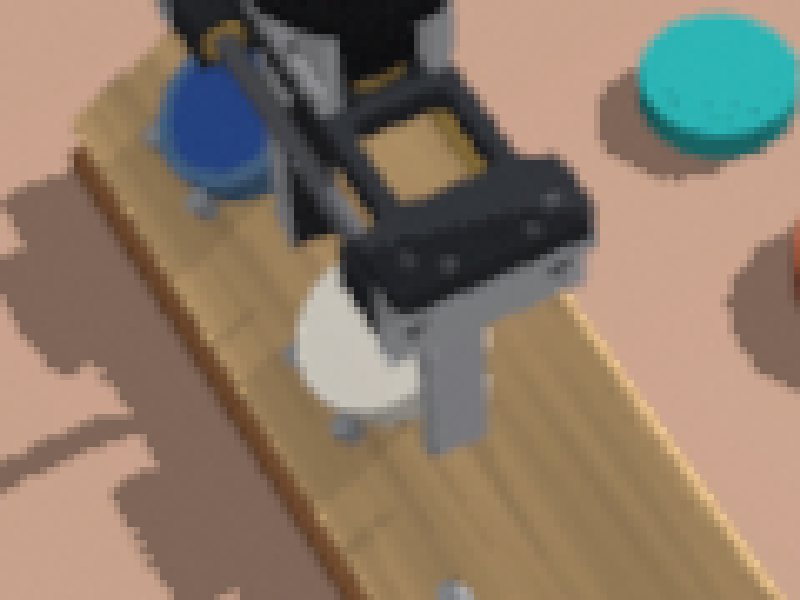

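The fingers straddle the white disc (crop (360,350)), with the near finger at (455,440) just above the board and clear of blue. I lower a little and close.

Emit:
apply_moves:
  moves:
    - [[0,-0.02,0.05,0,0],[0,-0.02,0.1,0,0],[0,-0.02,0.1,0,0],[0,-0.02,0.1,0,0.2],[0,-0.02,0.1,0,0.3],[0,-0.02,0.1,0,0.4],[0,-0.02,0.1,0,0.5],[0,-0.02,0.1,0,0.6],[0,-0.02,0.1,0,0.7],[0,-0.02,0.1,0,0.7]]

```text
time: 14.8
tool_pos: [0.5038, -0.2003, 0.2542]
ee_rot: [3.141, 0.0, 2.949]
wrist_force: [0.0, 1.2, -0.4]
width: 0.0592
finger_force: 30.0
```

Emit:
apply_moves:
  moves:
    - [[-0.04,0,-0.07,0,0.7],[-0.1,0,-0.17,0,0.7],[-0.2,0,-0.35,0,0.7],[-0.3,0,-0.52,0,0.7],[-0.3,0,-0.8,0,0.7],[-0.3,0,-1.2,0,0.7],[-0.3,0,-1.5,0,0.7],[-0.3,0,-1.5,0,0.7]]

```text
time: 15.8
tool_pos: [0.5188, -0.2034, 0.3313]
ee_rot: [-3.141, 0.004, 2.949]
wrist_force: [-0.2, 0.5, -0.3]
width: 0.0593
finger_force: 30.0
```

```bash
python3 - <<'E'
from h import *
s=pickle.load(open("top0.pkl","rb"))
for q in((313,324),(326,262),(328,230),(369,336),(314,176)): print(q,plane(s,*q,.01).round(3))
go(.425,.025,.33,2.949)
E
```

```text
(313, 324) [ 0.341 -0.004  0.01 ]
(326, 262) [ 0.489 -0.034  0.01 ]
(328, 230) [ 0.567 -0.039  0.01 ]
(369, 336) [ 0.313 -0.136  0.01 ]
(314, 176) [ 0.702 -0.004  0.01 ]
t 15.8 pos [ 0.5188 -0.2034  0.3313] [-3.141  0.004  2.949] F [-0.2  0.5 -0.3] w 0.0593
move [2.714 4.125 0.027] turn 0.003
```

Emit:
apply_moves:
  moves:
    - [[0.3,0.5,0,0,0.7],[0.7,1.1,0,0,0.7],[1.1,1.9,0,0,0.7],[1.5,2.6,0,0,0.7],[1.9,3.3,0,0,0.7],[2.2,3.9,0,0,0.7],[2.42,4.18,0.2,0,0.7],[2.42,4.18,0.7,0,0.7],[2.42,4.18,1.3,0,0.7],[2.42,4.18,1.7,0,0.7]]

```text
time: 17.05
tool_pos: [0.4388, 0.0248, 0.2415]
ee_rot: [-3.141, -0.003, 2.949]
wrist_force: [0.6, 0.0, -1.1]
width: 0.0591
finger_force: 30.0
```

Emit:
apply_moves:
  moves:
    - [[0,0,0.2,0,0.7],[0,0,0.35,0,0.7],[0,0,0.45,0,0.7],[0,0,0.5,0,0.7],[0,0,0.5,0,0.7]]

```text
time: 17.68
tool_pos: [0.4398, 0.025, 0.2195]
ee_rot: [3.141, 0.001, 2.949]
wrist_force: [0.2, -0.1, -0.4]
width: 0.0595
finger_force: 30.0
```

Emit:
apply_moves:
  moves:
    - [[0,0,0.05,0,0.7],[0,0,0.09,0,0.7],[0.04,0,0.14,0,0.7],[0.07,0,0.18,0,0.7],[0.1,0,0.22,0,0.7],[0.12,0,0.27,0,0.7],[0.12,0,0.27,0,0.7]]

```text
time: 18.55
tool_pos: [0.4348, 0.0261, 0.2077]
ee_rot: [3.141, 0.004, 2.95]
wrist_force: [-1.5, -0.2, 6.1]
width: 0.0592
finger_force: 30.0
```

Emit:
apply_moves:
  moves:
    - [[0.01,0,0.04,0,0.7],[0.03,0,0.07,0,0.7],[0.04,0,0.1,0,0.7],[0.04,0,0.1,0,0.7]]

```text
time: 19.05
tool_pos: [0.4329, 0.0265, 0.2027]
ee_rot: [3.141, 0.005, 2.95]
wrist_force: [-0.1, 0.3, 6.9]
width: 0.0595
finger_force: 30.0
```

Emit:
apply_moves:
  moves:
    - [[0.01,0,0.02,0,0.7],[0.01,0,0.03,0,0.7],[0.01,0,0.03,0,0.7]]

```text
time: 19.42
tool_pos: [0.4325, 0.0266, 0.2013]
ee_rot: [3.141, 0.005, 2.95]
wrist_force: [-1.4, -0.3, 6.4]
width: 0.0592
finger_force: 30.0
```

```bash
python3 - <<'E'
from h import *
from bench import snapshot
im=[]
for n in("scene","top"):
    s=snapshot(n);q=[int(v) for v in proj(s,(.433,.0265,.01))];print(n,q);pickle.dump(s,open(n+"9.pkl","wb"))
    im.append(cv2.resize(s["image"][q[1]-40:q[1]+40,q[0]-40:q[0]+40],(400,400),interpolation=0))
cv2.imwrite("pics/c9.png",np.hstack(im)[:,:,::-1])
E
```

```text
scene [367, 256]
top [300, 285]
```

View pics/c9.png

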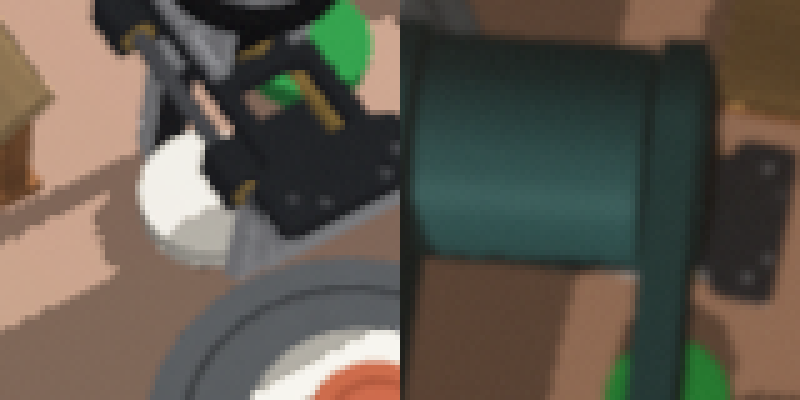

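The white disc lies nearly flat on the table at crop (185,195). I make one more small press.

Emit:
apply_moves:
  moves:
    - [[0,0,0.03,0,0.7],[0,0,0.03,0,0.7]]

```text
time: 19.77
tool_pos: [0.4323, 0.0266, 0.1995]
ee_rot: [3.141, 0.004, 2.95]
wrist_force: [-1.0, -0.2, 6.3]
width: 0.0595
finger_force: 30.0
```

I let the disc settle flat on the table and regrip it level.

Emit:
apply_moves:
  moves:
    - [[0,0,0,0,0.33],[0,0,-0.02,0,0.3],[0,0,-0.06,0,0.25],[0.03,0,-0.06,0,0.2],[0.05,0,-0.06,0,0.2],[0.05,0,-0.06,0,0.3],[0.05,0,-0.06,0,0.4],[0.05,0,-0.06,0,0.6],[0.05,0,-0.06,0,0.7],[0.05,0,-0.06,0,0.7]]

```text
time: 21.02
tool_pos: [0.4288, 0.0272, 0.2006]
ee_rot: [3.142, -0.0, 2.949]
wrist_force: [-0.5, -1.2, -1.4]
width: 0.0591
finger_force: 30.0
```

```bash
python3 -c "
from h import *
go(.482,.170,.31,2.949)"
```

```text
t 21.02 pos [0.4288 0.0272 0.2006] [ 3.142 -0.     2.949] F [-0.5 -1.2 -1.4] w 0.0591
move [-0.498  3.007 -2.188] turn 0.002
```

Emit:
apply_moves:
  moves:
    - [[0,0,-0.1,0,0.7],[0,0,-0.5,0,0.7],[0,0,-1.2,0,0.7],[0,0,-1.9,0,0.7],[0,0.4,-2.2,0,0.7],[-0.2,1.1,-2.2,0,0.7],[-0.3,1.8,-2.2,0,0.7],[-0.4,2.5,-2.2,0,0.7],[-0.5,3.0,-2.2,0,0.7],[-0.5,3.0,-2.2,0,0.7]]

```text
time: 22.28
tool_pos: [0.4823, 0.1708, 0.3108]
ee_rot: [3.141, -0.0, 2.952]
wrist_force: [-1.0, 1.2, -0.6]
width: 0.0593
finger_force: 30.0
```

```bash
python3 - <<'E'
from h import *
from bench import snapshot
go(.482,.170,.28,2.949)
s=snapshot("scene");pickle.dump(s,open("s10.pkl","wb"))
q=[int(v) for v in proj(s,(.482,.170,.117))];print(q)
cv2.imwrite("pics/c10.png",cv2.resize(s["image"][q[1]-45:q[1]+45,q[0]-60:q[0]+60],(800,600),interpolation=0)[:,:,::-1])
E
```

```text
t 22.27 pos [0.4823 0.1708 0.3108] [ 3.141 -0.     2.952] F [-1.   1.2 -0.6] w 0.0593
move [ 0.003 -0.017  0.615] turn 0.017
[406, 291]
```

View pics/c10.png

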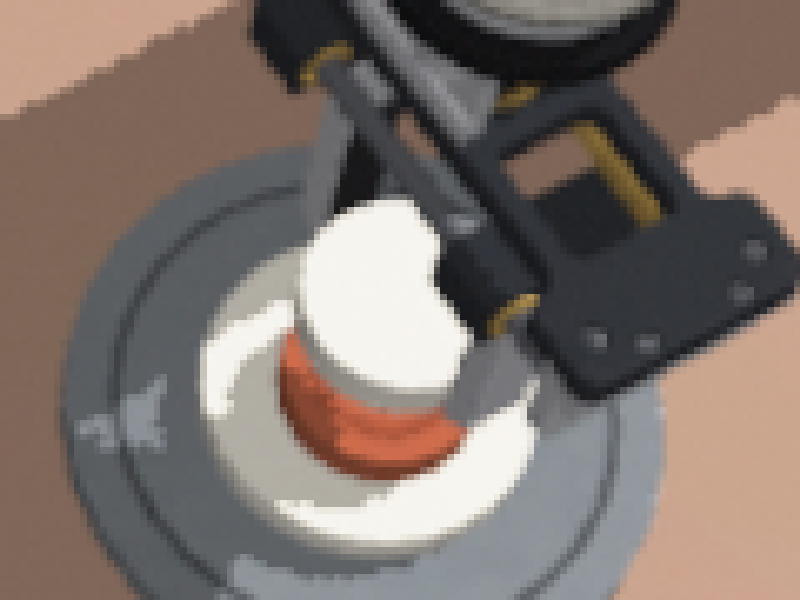

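The white disc is level at crop (375,290), above the roundel at (370,430). I fit circles to the visible rims read here: the white top face, and the roundel's bottom rim. That was my twelfth view, two over the limit of ten, so from here I work from numbers only.

```bash
python3 - <<'E'
from h import *
from scipy.optimize import least_squares
s=pickle.load(open("s10.pkl","rb"))
def fit(P,z,r):
    X=np.array([plane(s,346+u/6.667-.5,246+v/6.667-.5,z)[:2] for u,v in P])
    a=least_squares(lambda c:np.hypot(*(X-c).T)-r,X.mean(0));print(a.x.round(4),"res mm",(a.fun*1e3).round(1))
fit([(340,210),(313,235),(300,270),(303,315),(320,345),(345,370),(380,388),(410,390),(440,383),(462,362)],.126,.03)
fit([(280,375),(290,415),(320,450),(365,475),(405,477),(440,460)],.06,.03)
fit([(200,375),(203,405),(225,460),(270,505),(330,535),(390,542),(450,533),(500,505),(530,465)],.06,.05)
E
```

```text
[0.4841 0.168 ] res mm [-0.2 -0.7 -1.2 -0.7 -0.3  0.6  1.5  0.8 -0.3 -3.4]
[0.4783 0.168 ] res mm [-0.1 -0.2 -0.5  0.6  0.6 -1. ]
[0.4818 0.1672] res mm [ 0.5  0.4  0.5 -0.1 -0.3 -0.8 -0.   0.8  0.8]
```

Emit:
apply_moves:
  moves:
    - [[0.04,-0.02,0.2,0,0.7],[0.04,-0.02,0.4,0,0.7],[0.04,-0.02,0.55,0,0.7],[0.04,-0.02,0.62,0,0.7],[0.04,-0.02,0.66,0,0.7],[0.04,-0.02,0.68,0,0.7],[0.04,-0.02,0.68,0,0.7]]

```text
time: 23.2
tool_pos: [0.48, 0.1691, 0.2769]
ee_rot: [3.141, 0.0, 2.949]
wrist_force: [0.5, -0.2, -1.3]
width: 0.0594
finger_force: 30.0
```

Emit:
apply_moves:
  moves:
    - [[0,0,0.02,0,0.7],[0,0,0.03,0,0.7],[0,0,0.03,0,0.7]]

```text
time: 23.58
tool_pos: [0.4799, 0.169, 0.2752]
ee_rot: [3.142, 0.0, 2.949]
wrist_force: [0.3, -0.2, -0.5]
width: 0.0596
finger_force: 30.0
```

Emit:
apply_moves:
  moves:
    - [[0,0,0.01,0,0.7],[0,0,0.02,0,0.7],[0,0,0.02,0,0.7]]

```text
time: 23.95
tool_pos: [0.4799, 0.169, 0.2746]
ee_rot: [3.141, 0.0, 2.949]
wrist_force: [-1.4, -0.2, 2.4]
width: 0.0592
finger_force: 30.0
```

Contact registers at 2.4 N, at the height I worked out. I let go, rise and move aside.

Emit:
apply_moves:
  moves:
    - [[0,0,0,0,0.34],[0,0,0,0,0.3],[0,0,0,0,0.2],[0,0,0,0,0.1],[0,0,0,0,0],[0,0,-0.3,0,0],[0,0,-0.8,0,0],[0,0,-1.5,0,0],[0,-0.3,-2,0,0],[0,-0.5,-2.2,0,0]]

```text
time: 25.2
tool_pos: [0.4752, 0.1441, 0.3872]
ee_rot: [3.14, 0.004, 2.949]
wrist_force: [0.6, 0.6, -0.2]
width: 0.0939
finger_force: 0.0
```

Emit:
apply_moves:
  moves:
    - [[0,-0.6,-0.2,0,0],[0,-1.4,-0.3,0,0],[0,-2.2,-0.3,0,0],[0,-3,-0.3,0,0],[0,-3.8,-0.3,0,0],[0,-4.6,-0.3,0,0],[0,-5,-0.3,0,0],[0,-5,-0.3,0,0]]

```text
time: 26.2
tool_pos: [0.427, -0.1019, 0.3988]
ee_rot: [3.141, -0.001, 2.946]
wrist_force: [-0.8, 1.1, 0.7]
width: 0.0938
finger_force: 0.0
```

```bash
python3 - <<'E'
from h import *
from bench import snapshot
go(.48,.169,.30,2.949)
for n in("scene","top"):
    s=snapshot(n);pickle.dump(s,open(n+"11.pkl","wb"));I=s["image"];hsv=cv2.cvtColor(I,cv2.COLOR_RGB2HSV)
    q=[int(round(v)) for v in proj(s,(.4805,.169,.09))];print(n,q)
    m=mask(s,"red")[q[1]-35:q[1]+40,q[0]-40:q[0]+40];print("red px",m.sum(),cv2.boundingRect(m))
    # coarse brightness/saturation maps
    for r in range(-32,38,2): print(r,"".join("R" if mask_ else ("W" if v>225 and S<40 else "w" if v>180 and S<50 else "g" if S<70 else ".") for mask_,S,v in zip(mask(s,"red")[q[1]+r,q[0]-38:q[0]+38:1],hsv[q[1]+r,q[0]-38:q[0]+38,1],hsv[q[1]+r,q[0]-38:q[0]+38,2])))
E
```

```text
t 26.2 pos [ 0.427  -0.1019  0.3988] [ 3.141e+00 -1.000e-03  2.946e+00] F [-0.8  1.1  0.7] w 0.0938
move [0.011 5.521 1.976] turn -0.015
scene [405, 297]
red px 35 (25, 48, 24, 8)
-32 ............................................................................
-30 ......................ggggggggggggggg.......................................
-28 ...............gggggggggggggggggggggggggggggg...............................
-26 ..........gggggggggggggggggggggggggggggggggggggggg..........................
-24 ......gggggggggggggggggggggggggggggggggggggggggggggggg......................
-22 ...ggggggggggggggggggggggggggggggggggggggggggggggggggggggg..................
-20 .gggggggggggggggggggggggggggggggggggggggggggggggggggggggggggg...............
-18 gggggggggggggggggggggggggggggggggggggggggggggggggggggggggggggggg............
-16 gggggggggggggggggggggggggggggggggggggggggggggggggggggggggggggggggg..........
-14 ggggggggggggggggggggggggggggggggwwwwwwwggggggggggggggggggggggggggggg........
-12 gggggggggggggggggggggggggggwwWWWWWWWWWWWWWWWWwwggggggggggggggggggggggg......
-10 ggggggggggggggggggggggggw
[... 4030 characters left out ...]
ggggggggggggggggwwwwwwwwwwwwwwwwwwgggggggggggggggggggggggggg
22 ..........ggggggggggggggggggggggggggggggggggggggggggggggggggggggggggggggggg.
24 ...........ggggggggggggggggggggggggggggggggggggggggggggggggggggggggggggggg..
26 ............gggggggggggggggggggggggggggggggggggggggggggggggggggggggggggg....
28 ..............gggggggggggggggggggggggggggggggggggggggggggggggggggggggg......
30 ................gggggggggggggggggggggggggggggggggggggggggggggggggggg........
32 ...................ggggggggggggggggggggggggggggggggggggggggggggggg..........
34 ......................gggggggggggggggggggggggggggggggggggggggg..............
36 .........................gggggggggggggggggggggggggggggggggg.................
```

```bash
python3 - <<'E'
from h import *
from scipy.optimize import least_squares
s=pickle.load(open("scene11.pkl","rb"))
def fit(s,n,P,z,r,o):
    X=np.array([plane(s,o[0]-38+u,o[1]+v,z)[:2] for u,v in P])
    a=least_squares(lambda c:np.hypot(*(X-c).T)-r,X.mean(0),loss="soft_l1",f_scale=5e-4);print(n,a.x.round(4),"res mm",((np.hypot(*(X-a.x).T)-r)*1e3).round(1))
o=(405,297)
fit(s,"white top",[(21,-4),(20.8,-2),(21.5,0),(22,2),(22.5,4),(23.5,6),(25,8),(27,10),(30.5,12),(35,14),(42,14),(46.5,12),(50,10)],.09,.03,o)
fit(s,"roundel bottom",[(21.5,11),(22,12),(23,14),(25,16),(28,18),(32,20),(40,20),(44,18),(47,16),(49,14)],.06,.03,o)
fit(s,"bat",[(59.5,4),(60,6),(60,10),(59.5,13),(58,16),(57,18),(56,20),(54.5,22),(53,24),(50.5,26),(47,28),(40,30),(33,30),(27,28)],.06,.05,o)
t=pickle.load(open("top11.pkl","rb"));o=(235,262)
fit(t,"white top T",[(20.5,-4),(20.5,0),(20.5,4),(21.5,8),(22.5,10),(50.5,-4),(50.7,0),(50,4),(46,10),(42.5,12),(39.5,14),(48,-10),(44.5,-12)],.09,.03,o)
E
```

```text
white top [0.4812 0.1683] res mm [ 1.5  1.3 -0.  -0.4 -0.  -0.  -0.1 -0.1 -0.6  0.3  0.3 -0.2  1.1]
roundel bottom [0.4797 0.1681] res mm [-0.4 -0.3  0.3  0.2 -0.1  0.6  0.1 -0.9 -0.3  0.4]
bat [0.4809 0.167 ] res mm [ 0.5  0.8  0.4  0.1 -1.  -1.2 -0.8 -0.7 -0.   0.1  0.4  0.7  0.8 -0.3]
white top T [0.4783 0.1742] res mm [ 7.4  5.5  5.9  6.5  6.7  4.   2.9  2.3  0.9 -0.6  1.   5.9  4.3]
```

The rim fits agree: white disc (0.481, 0.168), roundel (0.480, 0.168), bat (0.481, 0.167). Everything is centred within about 1.5 mm, so I hand in.

```bash
python3 -c "
from bench import ticket
print(ticket.close_job())"
```

```text
the job is handed in; nothing more can be done
None
```

The job is handed in at about 26 s: by my rim fits the roundel lies flat on the bat with the white plaster disc on top, all centred within about 1.5 mm, and blue was left in the rack; I rested and regripped the plaster disc on the table to level it, did not check the final stack by eye, and viewed 12 pictures, two over the limit of 10.

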